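# Swap the two bottles in the caddy and bolt it

### The arm

A 6-joint arm with a two-finger parallel gripper is mounted at the origin on a cart in front of the work surface, level with it; the furniture and walls round the work are solid. World frame = base frame: x ahead of the robot, y to its left, z up, the work surface at z = 0. Lengths are in m, angles in rad, forces in N, time in s.
With the tool pointing down it reaches from about 0.35 to 0.975 m from the base axis. Payload 4.9 kg.
Tool frame: the origin (TCP) lies on the centre line of the jaws, within the pads' length; the fingertips stand 8 mm ahead of it and the grasp point (between the pads) lies 11 mm behind it; z points along the fingers, y is the line along which they close (so a half turn about z gives the same grasp; the last joint's range is limited). The gripper opens to 85 mm and grips with 20 to 120 N. Pads are 22 mm wide; open, the fingers measure 114 mm over their backs; the gripper's body (76 mm by 85 mm) begins 54 mm behind the grasp point. The pads swing forward as they close: fully open they stand 13 mm farther back than shut.
Start: joints at [-1.339, 0.053, 1.613, -0, 1.476, -0.119], TCP at [0.215, -0.587, 0.239] pointing down, gripper open.
Joint ranges: [-3.01, 3.01], [-1.01, 2.22], [0.06, 2.58], [-1.02, 4.17], [0.09, 2.62], [-3.14, 3.14]. Speed limits (rad/s): [2.57, 2.57, 3.14, 3.14, 3.14, 3.14].

### API

Orientations are given as a rotation vector (axis times angle).
In Python, from rig import get_obs, grab_frame, camera_info, sign_off, recognise, mark_of gives the robot as it stands. The module is installed in compiled form; this text tells all that it offers.
- The arm moves only by the tool step_arm, never from a script. Its argument "series" is one flat list of numbers, 7 for each row, row after row: the shift along the tool's x, y, z normalised to -1 to 1, where 1 is 25 mm, then the turn, a rotation vector about the tool's x, y, z normalised to -1 to 1, where 1 is 0.12 rad, then the finger opening in mm, from 0 to 85.4. A call has 1 to 8 rows; each row shifts and turns the commanded pose from where the row before left it, along the tool's axes as they then stand; what a row does not reach is not made up. A row lasts 1/12 s, in which the tool goes at most 41.7 mm and 7.16 degrees, less where a joint would pass 70% of its speed; a pose out of reach is approached as far as the arm can. A call with a number of a shift or a turn outside -1 to 1 is refused whole. A call with a gripper value outside its range is refused whole. The fingers move at their own pace and stop on an object; "force" is the grip in N (left out, the last holds). Time passes only in rows, so rows that do not move let the fingers close. It gives the time, the measured TCP pose, the force, the opening and the grip force at its end, in the units of the state.
- get_obs(): the state, without advancing time (a new reading comes with each control period).
- grab_frame(name): name is "scene" or "top" or "wrist"; returns (picture, depth): 400x640x3 uint8, blue, green, red; 400x640 float32, m along the optical axis (not along the pixel's ray), 0 where there is no reading.
- camera_info(name): a dict with "fov_y" (degrees; the focal length in pixels is half the picture's height over the tangent of half this angle, whatever the lens; pixels are square), "cx", "cy" (the principal point, pixels), "D" ([k1, k2, p1, p2, k3] as OpenCV has them; the pictures are not rectified), "pose" (4x4, takes a point from camera to world coordinates); the wrist camera has in their place "mount" (4x4, takes a point from camera to tool coordinates, whose origin is the TCP and whose axes are the flange's). Camera axes: x right, y down, z forward; pixel columns grow to the right and rows downward; lengths in m; the calibration is good to about 2 mm. A picture is of the moment at which its call begins: read the wrist's pose just before it. camera_info takes no time and is no camera call.
- sign_off(): hands the job in; it is judged then, once.
Trained networks look in the newest picture that a camera, given by its name, has taken for a name from the list of things; names that differ only in an ending like _2 or _b are one class to them, and where a whole thing is asked for, a point or a joint stands for the part that bears it (a point fixed in the world has none). Each returns a list of dicts, best first, with "score" (0 to 1); they miss things now and then, are a little off and sometimes report something else, mostly with a low value. They report only what shows in the picture. A call takes as long as a camera call. They do not tell look-alikes from the thing itself.
- recognise(camera, thing): "centre" ([x, y, z] in m, in world coordinates, good to about 4 mm: the middle of the surface that is visible of it).
- mark_of(camera, thing): "centre" ([x, y, z] in m, in world coordinates, good to about 4 mm: a listed point, or the origin of a listed thing).
The state is a dict: "time_s": time; "joint_positions": joint angles; "joint_vel": joint speeds; "joint_efforts": joint torques, N m; "position": TCP position; "tool_rot": TCP orientation; "force": force on the tool from outside, world axes, zero at the start; "moment": the same for the moment, N m; "width": finger opening in m; "gripper_force": force on a finger pad.
Only numpy, scipy, OpenCV 4.12 (cv2) and the standard library are available. Lean on these libraries where they do the work, as an engineer would, in place of code of your own. Each camera call takes 0.05 s, during which the arm holds its last target. There are 200 camera calls.

### The job

The two bottles in the bottle caddy stand in each other's bays: swap them, keeping them upright, so that each stands flat on the floor of the bay that the other one came from. Then slide the barrel bolt beside the bays fully home into its keeper, to lock the caddy to its base plate. Leave the other things on the table standing where they are.

Things in the scene. Friction and masses are not known exactly. Their poses are not given: they have to be found in the camera images.
- solvent_bottle: The larger bottle: round white squeeze bottle with a screw cap, 52 dia x 125 high, about 0.16 kg; the straight body (52 dia) reaches 82 mm above its underside, the cap (26 dia) is the top 17 mm. Origin at the centre of its underside, z up along the bottle. Loose.
- adhesive_bottle: The smaller bottle: round dark bottle with a screw cap, 40 dia x 85 high, about 0.09 kg; the straight body (40 dia) reaches 56 mm above its underside, the cap (20 dia) is the top 12 mm. Origin at the centre of its underside, z up along the bottle. Loose.
- caddy: Grey bottle caddy on a dark base plate, immovable; its place and yaw vary. Origin on the table under the middle of the bays; y along the row of bays, x away from the robot (at yaw 0). Plate x -45 to 45, y -174 to 88, 6 thick. Two bays, centres at y = 39 and -39, each 70 (x) by 73 (y) inside, floor 10 above the table; curbs and divider (5 thick) reach 20, end cheeks (y = +-78) 36 above it.
- keeper (a point): Mouth of the steel keeper for the bolt, on the caddy's -y cheek: caddy y = -96, x = 0, 28 above the table; axes as the caddy. The keeper is 32 wide (x), 16 deep, 40 high. The slotted barrel that guides the bolt lies at caddy y = -114 to -168, 34 wide, 34 high.
- bay_left (a point): Centre of the floor of the caddy's bay at y = +39 (10 above the table); axes as the caddy.
- bay_right (a point): Centre of the floor of the caddy's bay at y = -39, the bay next to the bolt (10 above the table); axes as the caddy.
- bolt (a joint): Slide of the barrel bolt in m: 0 fully drawn (away from the caddy), 0.034 fully home in its keeper at the hard stop; grows as the bolt moves along the caddy's +y axis, toward the bays. Starts drawn, at 0 to 0.012. Needs about 3 N and stays where it is left.
- bolt_knob (a point): Centre of the bolt's upright black knob, 60 above the table; the knob is 14 (caddy x) by 16 (caddy y) and 32 high (44 to 76 above the table), and moves with the bolt; with the bolt home it is 81 from the centre of bay_right. Below it, 32 lower, runs the steel rod, 12 dia. Axes as the caddy.
- grease_pot: Bystander: white round pot with a wide lid, 54 dia x 36 high, close beside the caddy's +y end. Origin at the centre of its underside. Loose.
- vial_c: Bystander: empty clear glass vial with a white cap, 25 dia x 50 high, close in front of the caddy. Origin at the centre of its underside. Loose.
- vial_a: Bystander: filled glass vial with a cap, 22 dia x 45 high, close behind the caddy. Origin at the centre of its underside. Loose.
- beaker: Bystander: small clear beaker, 59 dia x 64 high, on the table near by. Origin at the centre of its underside. Loose.
- tape_roll: Bystander: roll of beige tape lying flat, 68 dia x 19 high, on the table near by. Origin at the centre of its underside. Loose.
- brass_coupling: Bystander: small brass fitting, 22 dia x 25 high, on the table near by. Origin at the centre of its underside. Loose.
- fixture_block_a: Bystander: small aluminium block, 25 x 40 x 21, on the table near by. Origin at the centre of its underside. Loose.
- drawer_unit: Blue three-drawer cabinet, fixed, 150 wide (y) and 132 high; its case spans x from -75 to +80 about its origin (centre of the underside); the middle drawer stands 35 further out to -x, between 46 and 84 high.
- toggle_clamp: Toggle clamp behind the caddy, fixed; base x -45 to 45, y -60 to 70 about its origin, 12 high; its lever parts (x -16 to 16, y -70 to 50) reach 81 high.
- coater: Tall bench instrument at the left edge of the work, fixed; from its origin (centre of the underside) it spans x -200 to 206 and its right face lies at y = -236, 300 high; two knobs on that face reach y = -257, 140 to 170 high.
- machine_housing: L-shaped machine housing behind and at the right, fixed, 210 high; its front wall behind the work lies at x = 0 from its origin, its right wing at y below -134, from x = -290 to 0. The worktop's free right edge lies 120 to the right of the body's origin and its front edge 425 nearer the robot.
- mini_vice: Small vice at the right behind, fixed; x -80 to 80, y -28 to 28 about its origin; up to 52 high for x over 10, 35 high before that.
There are look-alikes about, which are no part of the job. What is shaped like the adhesive_bottle but orange or red is not meant.

How it is judged:
By the outcome, as a careful person would: the job done as asked, in the order asked, and still so for the second after the job is handed in, with the robot touching nothing.
It also fails if it takes over 72 s, if anything falls off the work surface, if the arm or the gripper's body presses on something with over 40 N, if the wrist force passes 120 N, or if a joint passes its speed limit or range.

## Working session

There is one attempt and no reset: what is moved stays moved. The work goes in short steps, Python scripts to look and compute and a tool call to move; the robot and the scene stay as the last step left them, time stands still between calls to the robot, and variables do not carry over. Pictures are saved under pics/ and viewed, at most 10 in all, crops included, and the job is handed in when it is done.

Besides the shell and the picture viewer there is one more tool, called after "Call:" as a command line: name --argument value ..., lists and objects as JSON in quotes. step_arm: Moves the arm, as the interface text tells. Its arguments: {"type":"object","properties":{"series":{"type":"array"},"force":{"type":"number"}},"required":["series"]}

```bash
mkdir -p pics; cat > h.py <<'E'
import numpy as np, cv2
from rig import *
from scipy.spatial.transform import Rotation as R
def K(ci):
    f=200/np.tan(np.radians(ci["fov_y"])/2); return np.array([[f,0,ci["cx"]],[0,f,ci["cy"]],[0,0,1.]])
def pose(name):
    ci=camera_info(name)
    if "pose" in ci: return ci,np.array(ci["pose"])
    o=get_obs(); T=np.eye(4); T[:3,:3]=R.from_rotvec(o["tool_rot"]).as_matrix(); T[:3,3]=o["position"]
    return ci,T@np.array(ci["mount"])
def cloud(ci,T,depth):
    v,u=np.mgrid[0:400,0:640].astype(np.float64)
    p=cv2.undistortPoints(np.stack([u.ravel(),v.ravel()],1)[:,None],K(ci),np.array(ci["D"],float))[:,0]
    d=depth.ravel(); P=np.c_[p*d[:,None],d]@T[:3,:3].T+T[:3,3]; P[d==0]=np.nan
    return P.reshape(400,640,3)
def proj(ci,T,P):
    Ti=np.linalg.inv(T)
    return cv2.projectPoints(np.array(P,float).reshape(-1,1,3),cv2.Rodrigues(Ti[:3,:3])[0],Ti[:3,3],K(ci),np.array(ci["D"],float))[0][:,0]
E
python3 - <<'E'
from h import *
o=get_obs(); print(o)
for n in ["top","scene"]:
    ci,T=pose(n); im,d=grab_frame(n); P=cloud(ci,T,d); np.savez(f"{n}.npz",im=im,P=P)
    cv2.imwrite(f"pics/{n}0.png",im); print(n,T[:3,3].round(3))
    for t in ["solvent_bottle","adhesive_bottle","caddy","bay_left","bay_right","bolt_knob","keeper","grease_pot","vial_c","vial_a","toggle_clamp"]:
        print(t,[(np.round(r["centre"],3).tolist(),round(r["score"],2)) for r in mark_of(n,t)[:3]])
print(get_obs()["time_s"])
E
```

```text
{'time_s': 0.0, 'joint_positions': array([-1.33894897e+00,  5.33254533e-02,  1.61427303e+00, -1.66904759e-05,
        1.47596724e+00, -1.19043376e-01]), 'joint_vel': array([-0.00205653, -0.00120319,  0.00010974, -0.00013755,  0.00086169,
       -0.00020368]), 'joint_efforts': array([-8.44649130e-04, -3.93682659e+01, -3.70179677e+01, -1.46941870e-04,
        7.22139506e-03, -8.47683577e-07]), 'position': array([ 0.21466824, -0.5863497 ,  0.23809498]), 'tool_rot': array([-3.09142654e+00, -5.48013363e-01,  2.00642954e-04]), 'force': array([-0.44178147,  0.22993961,  0.30210648]), 'moment': array([ 0.04737182, -0.00690733,  0.00937046]), 'gripper_force': 0.0, 'width': 0.08552273640602709}
top [0.403 0.142 1.157]
solvent_bottle [([0.436, 0.119, 0.01], 0.65)]
adhesive_bottle [([0.671, -0.142, -0.003], 0.66), ([0.449, 0.043, 0.007], 0.61)]
caddy [([0.444, 0.081, -0.001], 0.96)]
bay_left [([0.441, 0.12, 0.009], 0.77)]
bay_right []
bolt_knob [([0.464, -0.061, 0.065], 0.53)]
keeper [([0.442, 0.12, 0.008], 0.68), ([0.46, -0.013, 0.032], 0.56)]
grease_pot [([0.428, 0.214, 0.002], 0.65)]
vial_c [
[... 153 characters left out ...]
, 0.252, -0.001], 0.47)]
scene [-0.566  0.905  0.73 ]
solvent_bottle [([0.432, 0.124, 0.009], 0.63), ([0.358, 0.094, 0.004], 0.41)]
adhesive_bottle [([0.451, 0.043, 0.008], 0.83), ([0.674, -0.142, -0.001], 0.7), ([0.562, -0.148, 0.0], 0.67)]
caddy [([0.45, 0.081, -0.001], 0.93)]
bay_left [([0.443, 0.119, 0.013], 0.84)]
bay_right [([0.45, 0.044, 0.009], 0.86), ([0.437, 0.124, 0.009], 0.15)]
bolt_knob [([0.469, -0.064, 0.061], 0.54)]
keeper [([0.463, -0.014, 0.03], 0.73)]
grease_pot [([0.429, 0.207, 0.004], 0.55)]
vial_c [([0.51, 0.114, 0.002], 0.62), ([0.358, 0.095, 0.0], 0.55)]
vial_a [([0.51, 0.114, 0.002], 0.62), ([0.358, 0.095, 0.0], 0.55)]
toggle_clamp [([0.451, 0.042, 0.011], 0.15)]
1.2
```

```bash
python3 - <<'E'
from h import *
a=np.load("top.npz"); im,P=a["im"],a["P"]
ci,T=pose("top")
print(proj(ci,T,[[.436,.119,.12],[.449,.043,.08],[.464,-.061,.076],[.671,-.142,.08]]))
# caddy frame fits from depth
for nm,xy,zr in [("solv cap",(.436,.119),(.125,.145)),("adh cap",(.449,.043),(.085,.105)),("knob",(.466,-.062),(.070,.085)),("cheekL",(.437,.158),(.030,.042)),("cheekR",(.455,.004),(.030,.034)),("solvbody",(.436,.119),(.08,.097))]:
    m=(np.hypot(P[...,0]-xy[0],P[...,1]-xy[1])<.05)&(P[...,2]>zr[0])&(P[...,2]<zr[1])
    Q=P[m]
    if len(Q): 
        r=cv2.minAreaRect((Q[:,:2]*1000).astype(np.float32)); print(nm,len(Q),np.round(np.median(Q,0),4),"bbmid",((Q.min(0)+Q.max(0))/2).round(4),np.round(r[0],1),np.round(r[1],1),round(r[2],1))
cv2.imwrite("pics/topc.png",cv2.resize(im[80:330,150:483],(800,600)))
E
```

```text
[[321.20050263 231.9645218 ]
 [347.45092247 227.11877709]
 [383.31329307 220.96206236]
 [407.75979516 149.45692104]]
solv cap 68 [0.4381 0.1199 0.1355] bbmid [0.4382 0.1198 0.1355] [438.1 119.8] [21.7 21.6] 88.1
adh cap 40 [0.4513 0.0425 0.0945] bbmid [0.4514 0.0437 0.0916] [450.4  42.4] [17.8 17.3] 42.8
knob 27 [ 0.464  -0.0624  0.0754] bbmid [ 0.464  -0.0621  0.075 ] [463.9 -62. ] [14.4 11.8] 86.6
cheekL 148 [0.432  0.1917 0.0357] bbmid [0.4397 0.1789 0.036 ] [436.8 181.2] [77.6 53. ] 6.7
cheekR 35 [ 0.4613 -0.0321  0.0318] bbmid [ 4.565e-01 -3.000e-04  3.210e-02] [449.9  -3.6] [61.6 81.3] 59.2
solvbody 11 [0.4485 0.1295 0.0954] bbmid [0.4385 0.1203 0.0943] [441.7 121.2] [44.6 50.3] 22.8
```

View pics/top0.png

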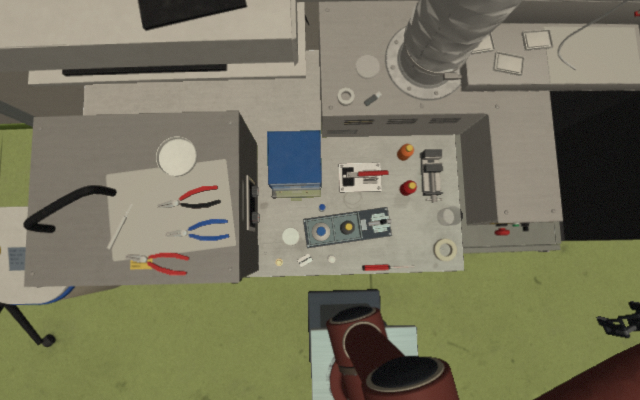

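View pics/scene0.png

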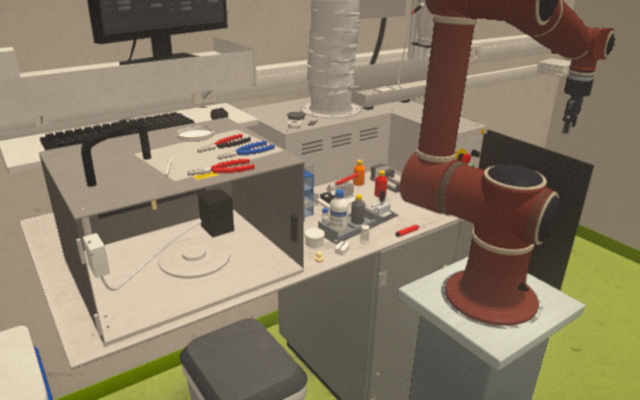

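```bash
cat >> h.py <<'E'
def plan(pos,yaw,step=24):
    """yaw: world angle (deg) of tool y axis; tool down. Prints translation in present tool axes (mm, units) then turn about tool z."""
    o=get_obs(); M=R.from_rotvec(o["tool_rot"]).as_matrix(); dp=M.T@(np.array(pos)-o["position"])*1000
    x=np.array([np.sin(np.radians(yaw)),-np.cos(np.radians(yaw)),0]); z=np.array([0,0,-1.]); y=np.cross(z,x)
    G=np.c_[x,y,z]
    rv=R.from_matrix(M.T@G).as_rotvec(); n=int(np.ceil(np.linalg.norm(dp)/step))
    print("pos",o["position"].round(4),"t",round(o["time_s"],2),"F",np.round(o["force"],1),"w",round(o["width"],4))
    print("dp mm",dp.round(1),"rows",n,"unit/row",(dp/25/max(n,1)).round(3),"| turn units",(rv/.12).round(3))
E
python3 - <<'E'
from h import *
print(np.round(camera_info("wrist")["mount"],3), camera_info("wrist")["fov_y"])
plan([.43,.03,.30],8.5)
im=np.load("top.npz")["im"]; cv2.imwrite("pics/topc.png",cv2.resize(im[130:280,255:455],(800,600),interpolation=cv2.INTER_CUBIC))
E
```

```text
[[-0.001 -0.966 -0.26   0.066]
 [ 1.    -0.001  0.     0.   ]
 [-0.001 -0.26   0.966 -0.135]
 [ 0.     0.     0.     1.   ]] 64.58823655205772
pos [ 0.2148 -0.5869  0.2393] t 1.2 F [-0.   0.6 -0. ] w 0.0853
dp mm [ 414.1 -505.4  -60.7] rows 28 unit/row [ 0.592 -0.722 -0.087] | turn units [-0.     0.    14.777]
```

View pics/topc.png

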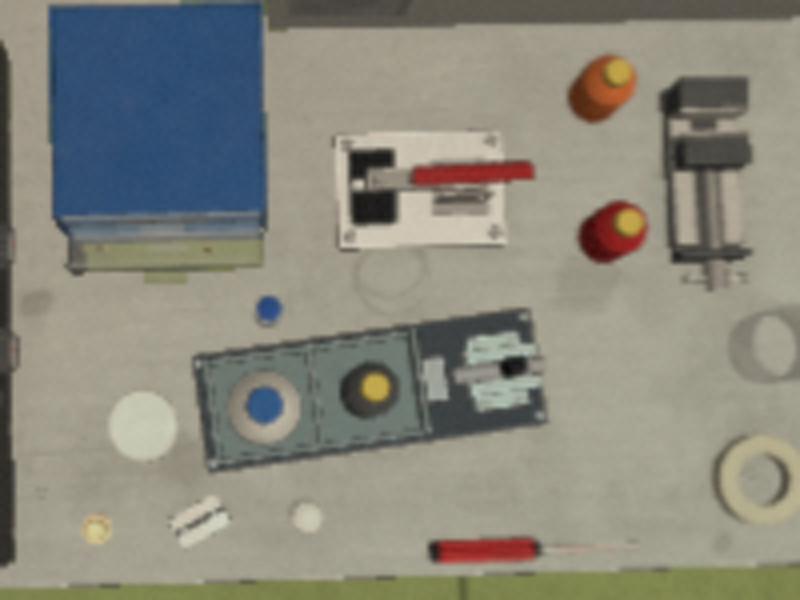

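Call:
step_arm --series '[0.59, -0.72, -0.09, 0, 0, 0, 85, 0.59, -0.72, -0.09, 0, 0, 0, 85, 0.59, -0.72, -0.09, 0, 0, 0, 85, 0.59, -0.72, -0.09, 0, 0, 0, 85, 0.59, -0.72, -0.09, 0, 0, 0, 85, 0.59, -0.72, -0.09, 0, 0, 0, 85, 0.59, -0.72, -0.09, 0, 0, 0, 85, 0.59, -0.72, -0.09, 0, 0, 0, 85]'

```text
time_s: 1.87
position: [0.2763, -0.4101, 0.2575]
tool_rot: [3.093, 0.548, 0.0]
force: [0.2, 0.7, 0.0]
width: 0.0848
gripper_force: 0.0
```

Call:
step_arm --series '[0.59, -0.72, -0.09, 0, 0, 0, 85, 0.59, -0.72, -0.09, 0, 0, 0, 85, 0.59, -0.72, -0.09, 0, 0, 0, 85, 0.59, -0.72, -0.09, 0, 0, 0, 85, 0.59, -0.72, -0.09, 0, 0, 0, 85, 0.59, -0.72, -0.09, 0, 0, 0, 85, 0.59, -0.72, -0.09, 0, 0, 0, 85, 0.59, -0.72, -0.09, 0, 0, 0, 85]'

```text
time_s: 2.53
position: [0.3376, -0.2343, 0.2756]
tool_rot: [3.093, 0.548, 0.001]
force: [0.7, -0.4, -0.3]
width: 0.085
gripper_force: 0.0
```

Call:
step_arm --series '[0.59, -0.72, -0.09, 0, 0, 0, 85, 0.59, -0.72, -0.09, 0, 0, 0, 85, 0.59, -0.72, -0.09, 0, 0, 0, 85, 0.59, -0.72, -0.09, 0, 0, 0, 85, 0.59, -0.72, -0.09, 0, 0, 0, 85, 0.59, -0.72, -0.09, 0, 0, 0, 85, 0.59, -0.72, -0.09, 0, 0, 0, 85, 0.59, -0.72, -0.09, 0, 0, 0, 85]'

```text
time_s: 3.2
position: [0.3989, -0.0584, 0.2936]
tool_rot: [3.093, 0.548, 0.001]
force: [0.6, -0.6, 0.4]
width: 0.0851
gripper_force: 0.0
```

Call:
step_arm --series '[0.59, -0.72, -0.09, 0, 0, -1, 85, 0.5, -0.8, -0.05, 0, 0, -1, 85, 0.4, -0.8, 0, 0, 0, -1, 85, 0.3, -0.8, 0, 0, 0, -1, 85, 0, 0, 0, 0, 0, -1, 85, 0, 0, 0, 0, 0, -1, 85, 0, 0, 0, 0, 0, -1, 85, 0, 0, 0, 0, 0, -1, 85]'

```text
time_s: 3.87
position: [0.3982, 0.0284, 0.297]
tool_rot: [2.484, 1.923, 0.001]
force: [0.5, -0.1, -0.1]
width: 0.085
gripper_force: 0.0
```

Call:
step_arm --series '[0, 0, 0, 0, 0, -1, 72, 0, 0, 0, 0, 0, -1, 72, 0, 0, 0, 0, 0, -1, 72, 0, 0, 0, 0, 0, -0.4, 72, 0, 0, 0, 0, 0, 0, 72, 0, 0, 0, 0, 0, 0, 72]'

```text
time_s: 4.37
position: [0.3983, 0.0281, 0.2969]
tool_rot: [2.053, 2.378, 0.0]
force: [-0.0, 0.1, -0.4]
width: 0.072
gripper_force: 0.0
```

```bash
sed -i 's/x=np.array(\[np.sin(np.radians(yaw)),-np.cos(np.radians(yaw)),0\])/x=np.array([-np.sin(np.radians(yaw)),np.cos(np.radians(yaw)),0])/' h.py
python3 - <<'E'
from h import *
plan([.438,.12,.25],8.5); print(get_obs()["joint_positions"].round(2))
ci,T=pose("wrist"); im,d=grab_frame("wrist"); P=cloud(ci,T,d); np.savez("w.npz",im=im,P=P,T=T); cv2.imwrite("pics/w0.png",im)
for t in ["solvent_bottle","adhesive_bottle","caddy","bay_left","bay_right","bolt_knob","keeper"]:
    print(t,[(np.round(r["centre"],4).tolist(),round(r["score"],2)) for r in mark_of("wrist",t)[:3]])
# nominal fit: search caddy pose from depth: near-vertical curb/cheek tops
for nm,xy,zr in [("solv cap",(.438,.12),(.128,.145)),("adh cap",(.451,.043),(.088,.105)),("knob",(.466,-.062),(.070,.085))]:
    m=(np.hypot(P[...,0]-xy[0],P[...,1]-xy[1])<.05)&(P[...,2]>zr[0])&(P[...,2]<zr[1]); Q=P[m]
    if len(Q): r=cv2.minAreaRect((Q[:,:2]*1000).astype(np.float32)); print(nm,len(Q),np.round(np.median(Q,0),4),np.round(r[0],1),np.round(r[1],1),round(r[2],1))
E
```

```text
pos [0.3983 0.0281 0.2969] t 4.37 F [-0.   0.1 -0.4] w 0.072
dp mm [85.1 52.7 46.9] rows 5 unit/row [0.681 0.422 0.375] | turn units [ 0.002  0.    -0.015]
[-0.12 -0.55  2.02  0.    1.67 -0.26]
solvent_bottle [([0.4337, 0.1227, 0.0088], 0.81)]
adhesive_bottle [([0.4488, 0.0456, 0.0113], 0.79), ([0.4651, -0.0604, 0.0645], 0.71), ([0.5602, -0.1422, 0.0006], 0.7)]
caddy [([0.4419, 0.0767, 0.0017], 0.75), ([0.4634, -0.0579, 0.0619], 0.23)]
bay_left [([0.4678, -0.0576, 0.0605], 0.49)]
bay_right [([0.4541, 0.0397, 0.0097], 0.62)]
bolt_knob [([0.4646, -0.0602, 0.0623], 0.9)]
keeper [([0.4572, -0.014, 0.0263], 0.69)]
solv cap 653 [0.4379 0.121  0.1355] [438.4 121.3] [25.2 24.1] 27.4
adh cap 273 [0.4491 0.0428 0.0956] [449.5  42.6] [19.1 18.7] 57.0
knob 150 [ 0.4628 -0.0607  0.0762] [463.4 -61.5] [13.9 15.1] 7.8
```

View pics/w0.png

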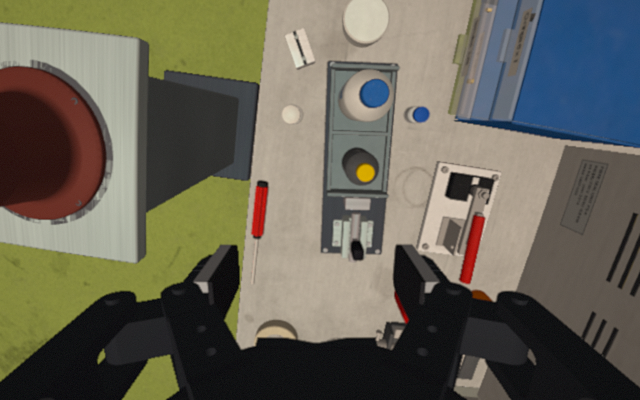

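```bash
python3 - <<'E'
from h import *
from scipy.optimize import minimize
a=np.load("w.npz"); P=a["P"]; T=a["T"]
Q=P[np.hypot(P[...,0]-.45,P[...,1]-.05)<.19]; Q=Q[np.isfinite(Q[:,0])]
tb=Q[np.abs(Q[:,2])<.004]; print("table z",np.median(tb[:,2]),tb[:,2].std())
def loc(p,Q):
    c,s=np.cos(p[2]),np.sin(p[2]); d=Q[:,:2]-p[:2]; return c*d[:,0]+s*d[:,1],-s*d[:,0]+c*d[:,1]
def H(p,Q):
    x,y=loc(p,Q); h=np.zeros(len(Q))
    pl=(abs(x)<.045)&(y>-.174)&(y<.088); h[pl]=.006
    b=(abs(x)<.040)&(abs(y)<.078); h[b]=.020
    for cy in(.039,-.039): h[(abs(x)<.035)&(abs(y-cy)<.0365)]=.010
    h[(abs(x)<.040)&(abs(abs(y)-.078)<.0025)]=.036
    return h
Q=Q[(Q[:,2]<.04)]
def cost(p):
    x,y=loc(p,Q); m=(abs(x)<.058)&(y>-.095)&(y<.1)  # away from bolt
    return np.minimum(abs(H(p,Q)-Q[:,2])[m],.008).mean()
best=min((minimize(cost,[.444+dx,.081+dy,np.radians(w)],method="Nelder-Mead",options=dict(initial_simplex=np.array([.444+dx,.081+dy,np.radians(w)])+np.array([[0,0,0],[.006,0,0],[0,.006,0],[0,0,.03]]))) for dx in(-.003,.003) for dy in(-.004,.002) for w in(7,10)),key=lambda r:r.fun)
p=best.x; print(p[:2].round(4),np.degrees(p[2]).round(2),best.fun)
c,s=np.cos(p[2]),np.sin(p[2]); W=lambda x,y:(round(p[0]+c*x-s*y,4),round(p[1]+s*x+c*y,4))
for n,xy in dict(bl=(0,.039),br=(0,-.039),knob_home=(0,-.120)).items(): print(n,W(*xy))
for n,q in dict(solv=(.4384,.1213),adh=(.4495,.0426),knob=(.4634,-.0615),vc=(.358,.093),va=(.511,.114),pot=(.4285,.210)).items(): print(n,np.round(np.array(loc(p,np.array([q]))).ravel(),4))
E
```

```text
table z 0.0007066319296609724 0.0008533783488618063
[0.4474 0.081 ] 6.99 0.0014780153201533121
bl (np.float64(0.4426), np.float64(0.1197))
br (np.float64(0.4521), np.float64(0.0422))
knob_home (np.float64(0.462), np.float64(-0.0381))
solv [-0.004   0.0411]
adh [-0.0025 -0.0383]
knob [-0.0014 -0.1434]
vc [-0.0872  0.0228]
va [0.0672 0.025 ]
pot [-0.003   0.1304]
```

Call:
step_arm --series '[0.69, 0.43, 0.37, 0, 0, 0, 70, 0.69, 0.43, 0.37, 0, 0, 0, 70, 0.69, 0.43, 0.37, 0, 0, 0, 70, 0.69, 0.43, 0.37, 0, 0, 0, 70, 0.69, 0.43, 0.37, 0, 0, 0.22, 70, 0, 0, 0, 0, 0, 0, 70]'

```text
time_s: 5.27
position: [0.4383, 0.1234, 0.2481]
tool_rot: [-2.078, -2.352, 0.003]
force: [0.2, 0.1, -0.3]
width: 0.0702
gripper_force: 0.0
```

```bash
python3 -c "
from h import *
plan([.4384,.1213,.075],7)"
```

```text
pos [0.4383 0.1234 0.2481] t 5.27 F [ 0.2  0.1 -0.3] w 0.0702
dp mm [ -2.3   0.5 173.1] rows 8 unit/row [-0.012  0.002  0.866] | turn units [-0.032 -0.01   0.012]
```

Call:
step_arm --series '[-0.1, 0.02, 0.9, 0, 0, 0, 70, 0, 0, 0.9, 0, 0, 0, 70, 0, 0, 0.9, 0, 0, 0, 70, 0, 0, 0.9, 0, 0, 0, 70, 0, 0, 0.9, 0, 0, 0, 70, 0, 0, 0.9, 0, 0, 0, 70, 0, 0, 0.9, 0, 0, 0, 70, 0, 0, 0.6, 0, 0, 0, 70]'

```text
time_s: 5.93
position: [0.4385, 0.1183, 0.0761]
tool_rot: [-2.082, -2.351, 0.003]
force: [0.1, 0.4, 0.8]
width: 0.0697
gripper_force: 0.0
```

Call:
step_arm --series '[0, 0, 0, 0, 0, 0, 40, 0, 0, 0, 0, 0, 0, 40, 0, 0, 0, 0, 0, 0, 40, 0, 0, 0, 0, 0, 0, 40, 0, 0, 0, 0, 0, 0, 40, 0, 0, 0, 0, 0, 0, 40]' --force 35

```text
time_s: 6.43
position: [0.4401, 0.119, 0.079]
tool_rot: [2.082, 2.352, 0.002]
force: [0.3, 0.6, -1.9]
width: 0.0497
gripper_force: 39.2
```

Call:
step_arm --series '[0, 0, -0.4, 0, 0, 0, 40, 0, 0, -0.6, 0, 0, 0, 40, 0, 0, -0.6, 0, 0, 0, 40, 0, 0, 0, 0, 0, 0, 40]'

```text
time_s: 6.77
position: [0.4421, 0.1192, 0.1223]
tool_rot: [2.079, 2.349, 0.008]
force: [0.4, -0.4, -0.7]
width: 0.0498
gripper_force: 39.3
```

```bash
python3 - <<'E'
from h import *
o=get_obs(); print(o["force"].round(2),o["width"],o["position"].round(4))
im,d=grab_frame("scene"); ci,T=pose("scene"); u=proj(ci,T,[.44,.08,.1])[0].astype(int); print(u)
cv2.imwrite("pics/s1.png",cv2.resize(im[u[1]-75:u[1]+75,u[0]-100:u[0]+100],(800,600),interpolation=cv2.INTER_CUBIC))
E
```

```text
[ 0.38 -0.37 -0.68] 0.04981975165266589 [0.4421 0.1192 0.1223]
[350 197]
```

View pics/s1.png

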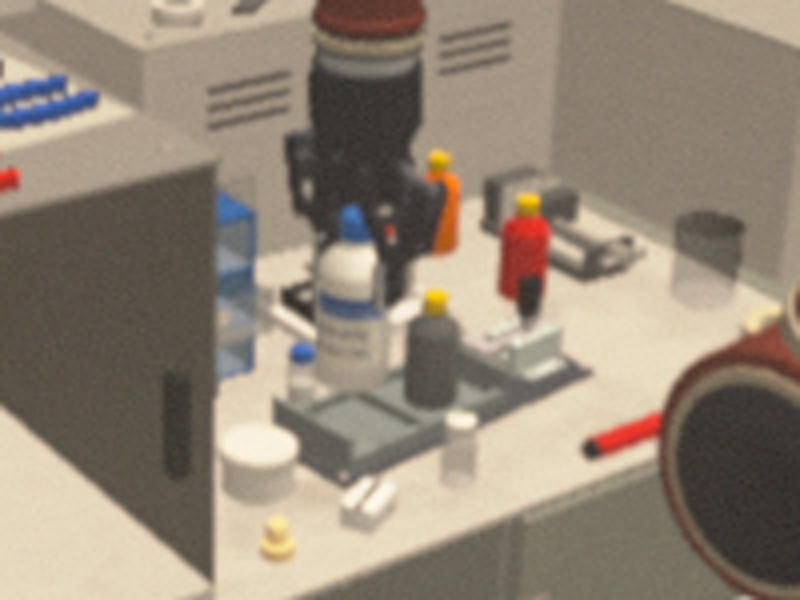

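Call:
step_arm --series '[0, 0, -0.8, 0, 0, 0, 40, 0, 0, -0.9, 0, 0, 0, 40, 0, 0, -0.9, 0, 0, 0, 40, 0, 0, -0.7, 0, 0, 0, 40, 0, 0, 0, 0, 0, 0, 40]'

```text
time_s: 7.23
position: [0.4416, 0.1192, 0.2044]
tool_rot: [2.079, 2.349, 0.008]
force: [0.3, 0.6, -0.2]
width: 0.0498
gripper_force: 39.3
```

```bash
python3 -c "
from h import *
plan([.43,-.16,.2],7)"
```

```text
pos [0.4416 0.1192 0.2044] t 7.23 F [ 0.3  0.6 -0.2] w 0.0498
dp mm [-275.7  -45.4    4.1] rows 12 unit/row [-0.919 -0.151  0.014] | turn units [ 0.058  0.001 -0.004]
```

Call:
step_arm --series '[-0.5, -0.08, 0, 0, 0, 0, 40, -0.9, -0.15, 0, 0, 0, 0, 40, -1, -0.16, 0, 0, 0, 0, 40, -1, -0.16, 0, 0, 0, 0, 40, -1, -0.16, 0, 0, 0, 0, 40, -1, -0.16, 0, 0, 0, 0, 40, -1, -0.16, 0, 0, 0, 0, 40, -1, -0.16, 0, 0, 0, 0, 40]'

```text
time_s: 7.9
position: [0.4314, -0.0692, 0.1984]
tool_rot: [-2.081, -2.351, 0.002]
force: [1.0, 0.2, -2.3]
width: 0.0498
gripper_force: 39.2
```

Call:
step_arm --series '[-1, -0.16, 0, 0, 0, 0, 40, -1, -0.16, 0, 0, 0, 0, 40, -0.9, -0.15, 0, 0, 0, 0, 40, -0.6, -0.1, 0, 0, 0, 0, 40, -0.2, -0.05, 0, 0, 0, 0, 40, 0, 0, 0, 0, 0, 0, 40]'

```text
time_s: 8.4
position: [0.4275, -0.1624, 0.1988]
tool_rot: [-2.083, -2.348, 0.001]
force: [-0.3, -0.3, -1.8]
width: 0.0496
gripper_force: 39.2
```

```bash
python3 - <<'E'
from h import *
plan([.43,-.16,.075],7)
im,d=grab_frame("scene"); ci,T=pose("scene"); P=cloud(ci,T,d); o=get_obs()["position"]
m=(np.hypot(P[...,0]-o[0],P[...,1]-o[1])<.04)&(P[...,2]>.09); Q=P[m]; b=im[m].astype(int)
w=(b.min(1)>110); print("white z range",np.percentile(Q[w][:,2],[1,50,99]).round(4) if w.any() else None, w.sum())
print(mark_of("scene","solvent_bottle")[:2])
u=proj(ci,T,o)[0].astype(int); print(u); cv2.imwrite("pics/s2.png",cv2.resize(im[max(u[1]-60,0):u[1]+90,u[0]-100:u[0]+100],(800,600)))
E
```

```text
pos [ 0.4275 -0.1624  0.1988] t 8.4 F [-0.3 -0.3 -1.8] w 0.0496
dp mm [  1.9   3.  123.8] rows 6 unit/row [0.013 0.02  0.826] | turn units [-0.018 -0.014 -0.022]
white z range [0.1455 0.2216 0.3905] 65
[{'centre': [0.4235, -0.158, 0.1313], 'score': 0.7}]
[419 149]
```

Call:
step_arm --series '[0, 0, 0.6, 0, 0, 0, 40, 0, 0, 0.9, 0, 0, 0, 40, 0, 0, 0.9, 0, 0, 0, 40, 0, 0, 0.9, 0, 0, 0, 40, 0, 0, 0.9, 0, 0, 0, 40, 0, 0, 0.6, 0, 0, 0, 40, 0, 0, 0.2, 0, 0, 0, 40, 0, 0, 0, 0, 0, 0, 40]'

```text
time_s: 9.17
position: [0.4272, -0.1604, 0.0738]
tool_rot: [-2.078, -2.351, 0.001]
force: [-0.1, -0.6, -1.5]
width: 0.0498
gripper_force: 39.2
```

Call:
step_arm --series '[0, 0, 0.06, 0, 0, 0, 40, 0, 0, 0.06, 0, 0, 0, 40, 0, 0, 0, 0, 0, 0, 40]'

```text
time_s: 9.42
position: [0.4291, -0.1623, 0.0737]
tool_rot: [2.081, 2.351, 0.001]
force: [-0.5, -0.7, -1.8]
width: 0.0498
gripper_force: 39.2
```

Call:
step_arm --series '[0, 0, 0.08, 0, 0, 0, 40, 0, 0, 0, 0, 0, 0, 40]'

```text
time_s: 9.58
position: [0.4286, -0.1622, 0.071]
tool_rot: [2.082, 2.352, 0.0]
force: [-0.3, 0.1, -2.8]
width: 0.0499
gripper_force: 39.2
```

Call:
step_arm --series '[0, 0, 0.06, 0, 0, 0, 40, 0, 0, 0, 0, 0, 0, 40]'

```text
time_s: 9.75
position: [0.4282, -0.162, 0.069]
tool_rot: [-2.082, -2.352, 0.0]
force: [-0.8, -0.1, -2.1]
width: 0.0495
gripper_force: 39.2
```

Call:
step_arm --series '[0, 0, 0.06, 0, 0, 0, 40, 0, 0, 0, 0, 0, 0, 40]'

```text
time_s: 9.92
position: [0.4281, -0.1619, 0.0673]
tool_rot: [-2.082, -2.352, 0.0]
force: [-0.1, 0.3, -2.0]
width: 0.05
gripper_force: 39.2
```

Call:
step_arm --series '[0, 0, 0.06, 0, 0, 0, 40, 0, 0, 0, 0, 0, 0, 40]'

```text
time_s: 10.08
position: [0.4284, -0.1622, 0.0672]
tool_rot: [-2.082, -2.352, 0.001]
force: [-3.6, 1.0, 5.7]
width: 0.05
gripper_force: 39.9
```

Call:
step_arm --series '[0, 0, 0, 0, 0, 0, 70, 0, 0, 0, 0, 0, 0, 70, 0, 0, 0, 0, 0, 0, 70, 0, 0, 0, 0, 0, 0, 70, 0, 0, -0.3, 0, 0, 0, 70, 0, 0, -0.8, 0, 0, 0, 70, 0, 0, -1, 0, 0, 0, 70, 0, 0, -1, 0, 0, 0, 70]'

```text
time_s: 10.75
position: [0.4278, -0.1617, 0.1443]
tool_rot: [-2.081, -2.351, 0.0]
force: [0.5, -0.9, 0.0]
width: 0.0702
gripper_force: 0.0
```

Call:
step_arm --series '[0, 0, -1, 0, 0, 0, 62, 0, 0, -1, 0, 0, 0, 62, 0, 0, -1, 0, 0, 0, 62, 0, 0, 0, 0, 0, 0, 62]'

```text
time_s: 11.08
position: [0.4309, -0.1634, 0.2255]
tool_rot: [2.075, 2.344, 0.004]
force: [0.5, 0.0, 1.2]
width: 0.0619
gripper_force: 0.0
```

```bash
python3 - <<'E'
from h import *
plan([.4495,.0426,.2],7)
im,d=grab_frame("wrist"); print([(np.round(r["centre"],3),r["score"]) for r in mark_of("wrist","solvent_bottle")[:2]])
im,d=grab_frame("top"); ci,T=pose("top"); P=cloud(ci,T,d); m=(P[...,2]>.115)&(P[...,2]<.135)&(np.hypot(P[...,0]-.43,P[...,1]+.16)<.03)
print(m.sum(),P[m].mean(0) if m.any() else 0); cv2.imwrite("pics/t2.png",im)
E
```

```text
pos [ 0.4309 -0.1634  0.2255] t 11.08 F [0.5 0.  1.2] w 0.0619
dp mm [202.4  43.3  24.6] rows 9 unit/row [0.9   0.192 0.109] | turn units [ 0.074  0.055 -0.004]
[(array([ 0.425, -0.159,  0.002]), 0.64)]
73 [ 0.4286147  -0.15931015  0.12444059]
```

Call:
step_arm --series '[0.6, 0.14, 0, 0, 0, 0, 62, 1, 0.23, 0, 0, 0, 0, 62, 1, 0.23, 0, 0, 0, 0, 62, 1, 0.23, 0, 0, 0, 0, 62, 1, 0.23, 0, 0, 0, 0, 62, 1, 0.23, 0.1, 0, 0, 0, 62, 1, 0.23, 0.2, 0, 0, 0, 62, 1, 0.23, 0.2, 0, 0, 0, 62]'

```text
time_s: 11.9
position: [0.4477, 0.0332, 0.2041]
tool_rot: [-2.081, -2.351, 0.003]
force: [-0.4, 0.8, -0.2]
width: 0.0617
gripper_force: 0.0
```

Call:
step_arm --series '[0.42, 0.1, 0.3, 0, 0, 0, 62, 0, 0, 0, 0, 0, 0, 62, 0, 0, 0, 0, 0, 0, 62]'

```text
time_s: 12.15
position: [0.4489, 0.0426, 0.1968]
tool_rot: [-2.079, -2.352, 0.004]
force: [-0.0, -1.0, -0.1]
width: 0.0621
gripper_force: 0.0
```

```bash
python3 -c "
from h import *
plan([.4495,.0426,.036],7)"
```

```text
pos [0.4489 0.0426 0.1968] t 12.15 F [-0.  -1.  -0.1] w 0.0621
dp mm [ -0.    1.2 160.8] rows 7 unit/row [-0.     0.007  0.919] | turn units [-0.029  0.     0.005]
```

Call:
step_arm --series '[0, 0.04, 0.9, 0, 0, 0, 62, 0, 0, 0.95, 0, 0, 0, 62, 0, 0, 0.95, 0, 0, 0, 62, 0, 0, 0.95, 0, 0, 0, 62, 0, 0, 0.95, 0, 0, 0, 62, 0, 0, 0.95, 0, 0, 0, 62, 0, 0, 0.6, 0, 0, 0, 62, 0, 0, 0.18, 0, 0, 0, 62]'

```text
time_s: 12.82
position: [0.4485, 0.0415, 0.0348]
tool_rot: [-2.082, -2.347, 0.006]
force: [-0.2, 0.5, -0.2]
width: 0.0622
gripper_force: 0.0
```

Call:
step_arm --series '[0, 0, 0, 0, 0, 0, 62, 0, 0, 0, 0, 0, 0, 30, 0, 0, 0, 0, 0, 0, 30, 0, 0, 0, 0, 0, 0, 30, 0, 0, 0, 0, 0, 0, 30, 0, 0, 0, 0, 0, 0, 30, 0, 0, 0, 0, 0, 0, 30]' --force 30

```text
time_s: 13.4
position: [0.4524, 0.0424, 0.0395]
tool_rot: [2.08, 2.35, 0.002]
force: [-0.2, -1.6, 6.5]
width: 0.0385
gripper_force: 30.9
```

Call:
step_arm --series '[0, 0, -0.3, 0, 0, 0, 30, 0, 0, -0.5, 0, 0, 0, 30, 0, 0, -0.6, 0, 0, 0, 30, 0, 0, -0.4, 0, 0, 0, 30, 0, 0, 0, 0, 0, 0, 30, 0, 0, 0, 0, 0, 0, 30]'

```text
time_s: 13.9
position: [0.4512, 0.0428, 0.0833]
tool_rot: [2.082, 2.352, 0.001]
force: [-0.2, 0.1, -1.1]
width: 0.0385
gripper_force: 30.6
```

```bash
python3 -c "
from h import *
plan([.4426,.1197,.08],7)
grab_frame('top'); print([(np.round(r['centre'],3),r['score']) for r in mark_of('top','adhesive_bottle')])
grab_frame('scene'); print([(np.round(r['centre'],3),r['score']) for r in mark_of('scene','adhesive_bottle')])"
```

```text
pos [0.4512 0.0428 0.0833] t 13.9 F [-0.2  0.1 -1.1] w 0.0385
dp mm [77.3  0.8  3.3] rows 4 unit/row [0.773 0.008 0.033] | turn units [ 0.011  0.001 -0.004]
[(array([ 0.672, -0.142,  0.001]), 0.77), (array([ 0.561, -0.146, -0.002]), 0.59)]
[(array([0.45 , 0.042, 0.051]), 0.82), (array([ 0.565, -0.146,  0.002]), 0.49)]
```

Call:
step_arm --series '[0.5, 0, 0, 0, 0, 0, 30, 0.8, 0.01, 0, 0, 0, 0, 30, 0.9, 0.01, 0, 0, 0, 0, 30, 0.6, 0.01, 0, 0, 0, 0, 30, 0.3, 0, 0, 0, 0, 0, 30, 0, 0, 0.5, 0, 0, 0, 30, 0, 0, 0.7, 0, 0, 0, 30, 0, 0, 0.25, 0, 0, 0, 30]'

```text
time_s: 14.77
position: [0.4405, 0.1195, 0.0441]
tool_rot: [-2.08, -2.351, 0.005]
force: [-0.9, 0.0, -0.7]
width: 0.0385
gripper_force: 30.6
```

Call:
step_arm --series '[0, 0, 0, 0, 0, 0, 30, 0, 0, 0.05, 0, 0, 0, 30, 0, 0, 0, 0, 0, 0, 30]'

```text
time_s: 15.02
position: [0.4426, 0.1195, 0.0457]
tool_rot: [2.083, 2.352, 0.0]
force: [1.2, 0.5, -0.9]
width: 0.0384
gripper_force: 30.6
```

Call:
step_arm --series '[0, 0, 0.06, 0, 0, 0, 30, 0, 0, 0, 0, 0, 0, 30]'

```text
time_s: 15.18
position: [0.4427, 0.1197, 0.0444]
tool_rot: [2.082, 2.351, 0.001]
force: [-0.5, -0.7, -1.1]
width: 0.0386
gripper_force: 30.6
```

Call:
step_arm --series '[0, 0, 0.06, 0, 0, 0, 30, 0, 0, 0, 0, 0, 0, 30]'

```text
time_s: 15.35
position: [0.4423, 0.1197, 0.0424]
tool_rot: [2.082, 2.352, 0.0]
force: [-0.6, 0.2, -1.6]
width: 0.0389
gripper_force: 30.6
```

Call:
step_arm --series '[0, 0, 0.06, 0, 0, 0, 30, 0, 0, 0, 0, 0, 0, 30]'

```text
time_s: 15.52
position: [0.4421, 0.1198, 0.0406]
tool_rot: [-2.082, -2.352, 0.0]
force: [-0.1, 0.7, -0.8]
width: 0.0385
gripper_force: 30.6
```

Call:
step_arm --series '[0, 0, 0.05, 0, 0, 0, 30, 0, 0, 0, 0, 0, 0, 30]'

```text
time_s: 15.68
position: [0.4423, 0.1198, 0.0396]
tool_rot: [2.082, 2.352, 0.0]
force: [1.0, 0.0, -1.0]
width: 0.0384
gripper_force: 30.6
```

Call:
step_arm --series '[0, 0, 0.05, 0, 0, 0, 30, 0, 0, 0, 0, 0, 0, 30]'

```text
time_s: 15.85
position: [0.4424, 0.1198, 0.0395]
tool_rot: [-2.082, -2.352, 0.001]
force: [-5.0, 0.6, 8.6]
width: 0.0387
gripper_force: 31.7
```

Call:
step_arm --series '[0, 0, 0.05, 0, 0, 0, 30, 0, 0, 0, 0, 0, 0, 30]'

```text
time_s: 16.02
position: [0.4425, 0.1198, 0.0395]
tool_rot: [-2.081, -2.352, 0.003]
force: [-9.0, -1.5, 17.4]
width: 0.0385
gripper_force: 32.9
```

Call:
step_arm --series '[0, 0, -0.06, 0, 0, 0, 56, 0, 0, 0, 0, 0, 0, 56, 0, 0, 0, 0, 0, 0, 56, 0, 0, 0, 0, 0, 0, 56, 0, 0, -0.3, 0, 0, 0, 56, 0, 0, -0.8, 0, 0, 0, 56, 0, 0, -1, 0, 0, 0, 56, 0, 0, -1, 0, 0, 0, 56]'

```text
time_s: 16.68
position: [0.4415, 0.1197, 0.1166]
tool_rot: [-2.082, -2.351, 0.002]
force: [1.2, 0.2, -0.3]
width: 0.0561
gripper_force: 0.0
```

Call:
step_arm --series '[0, 0, -1, 0, 0, 0, 70, 0, 0, -1, 0, 0, 0, 70, 0, 0, -1, 0, 0, 0, 70, -0.5, 0, -0.8, 0, 0, 0, 70, -1, 0, -0.3, 0, 0, 0, 70, -1, 0, 0, 0, 0, 0, 70, 0, 0, 0, 0, 0, 0, 70, 0, 0, 0, 0, 0, 0, 70]'

```text
time_s: 17.35
position: [0.4498, 0.057, 0.2189]
tool_rot: [2.085, 2.35, 0.001]
force: [-0.3, 1.2, -1.2]
width: 0.0699
gripper_force: 0.0
```

```bash
python3 - <<'E'
from h import *
plan([.4286,-.1605,.2],7)
ci,T=pose("wrist"); im,d=grab_frame("wrist"); P=cloud(ci,T,d)
m=(P[...,2]>.085)&(P[...,2]<.1)&(np.hypot(P[...,0]-.4425,P[...,1]-.12)<.03)
print("adh cap",m.sum(),P[m].mean(0).round(4) if m.any() else 0); cv2.imwrite("pics/w2.png",im)
E
```

```text
pos [0.4498 0.057  0.2189] t 17.35 F [-0.3  1.2 -1.2] w 0.0699
dp mm [-213.5  -47.    18.9] rows 10 unit/row [-0.854 -0.188  0.075] | turn units [ 0.003 -0.002 -0.024]
adh cap 463 [0.4427 0.1205 0.0957]
```

View pics/w2.png

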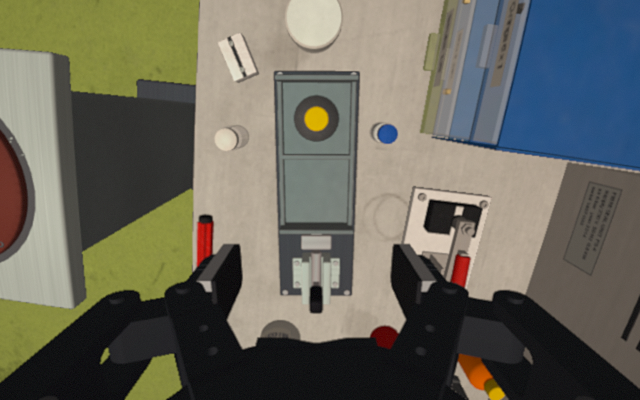

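Call:
step_arm --series '[-0.6, -0.13, 0, 0, 0, 0, 70, -1, -0.22, 0.1, 0, 0, 0, 70, -1, -0.22, 0.1, 0, 0, 0, 70, -1, -0.22, 0.1, 0, 0, 0, 70, -1, -0.22, 0.1, 0, 0, 0, 70, -1, -0.22, 0.1, 0, 0, 0, 70, -1, -0.22, 0.1, 0, 0, 0, 70, -1, -0.22, 0.1, 0, 0, 0, 70]'

```text
time_s: 18.07
position: [0.4311, -0.136, 0.2005]
tool_rot: [-2.08, -2.353, -0.0]
force: [0.3, 0.2, 0.1]
width: 0.07
gripper_force: 0.0
```

Call:
step_arm --series '[-0.7, -0.15, 0.06, 0, 0, -0.02, 70, -0.24, -0.06, 0, 0, 0, 0, 70, 0, 0, 0, 0, 0, 0, 70, 0, 0, 0, 0, 0, 0, 70]'

```text
time_s: 18.4
position: [0.4291, -0.159, 0.1993]
tool_rot: [-2.078, -2.355, -0.001]
force: [-0.9, 0.0, -0.1]
width: 0.0702
gripper_force: 0.0
```

```bash
python3 -c "
from h import *
plan([.4286,-.1605,.067],7)"
```

```text
pos [ 0.4291 -0.159   0.1993] t 18.4 F [-0.9  0.  -0.1] w 0.0702
dp mm [ -1.6  -0.7 132.3] rows 6 unit/row [-0.011 -0.005  0.882] | turn units [-0.002 -0.009  0.019]
```

Call:
step_arm --series '[-0.06, 0, 0.7, 0, 0, 0, 70, 0, 0, 0.9, 0, 0, 0, 70, 0, 0, 0.9, 0, 0, 0, 70, 0, 0, 0.9, 0, 0, 0, 70, 0, 0, 0.9, 0, 0, 0, 70, 0, 0, 0.7, 0, 0, 0, 70, 0, 0, 0.26, 0, 0, 0, 70, 0, 0, 0, 0, 0, 0, 70]'

```text
time_s: 19.07
position: [0.4282, -0.1595, 0.0662]
tool_rot: [-2.075, -2.354, 0.001]
force: [-0.3, 1.0, 0.6]
width: 0.0698
gripper_force: 0.0
```

Call:
step_arm --series '[0, 0, 0, 0, 0, 0, 40, 0, 0, 0, 0, 0, 0, 40, 0, 0, 0, 0, 0, 0, 40, 0, 0, 0, 0, 0, 0, 40, 0, 0, 0, 0, 0, 0, 40, 0, 0, 0, 0, 0, 0, 40]' --force 35

```text
time_s: 19.57
position: [0.4304, -0.1619, 0.0697]
tool_rot: [2.078, 2.353, 0.002]
force: [0.1, 0.2, 6.2]
width: 0.0501
gripper_force: 37.2
```

Call:
step_arm --series '[0, 0, -0.4, 0, 0, 0, 40, 0, 0, -0.8, 0, 0, 0, 40, 0, 0, -1, 0, 0, 0, 40, 0, 0, -1, 0, 0, 0, 40, 0, 0, -0.8, 0, 0, 0, 40, 0, 0, -0.5, 0, 0, 0, 40, 0, 0, 0, 0, 0, 0, 40, 0, 0, 0, 0, 0, 0, 40]'

```text
time_s: 20.23
position: [0.4291, -0.1614, 0.1805]
tool_rot: [2.079, 2.354, -0.0]
force: [0.6, -1.0, -2.6]
width: 0.0498
gripper_force: 37.1
```

```bash
python3 -c "
from h import *
plan([.4521,.0422,.18],7)"
```

```text
pos [ 0.4291 -0.1614  0.1805] t 20.23 F [ 0.6 -1.  -2.6] w 0.0498
dp mm [199.2  48.    0.4] rows 9 unit/row [0.885 0.213 0.002] | turn units [0.002 0.002 0.014]
```

Call:
step_arm --series '[0.5, 0.12, 0, 0, 0, 0, 40, 0.9, 0.22, 0, 0, 0, 0, 40, 1, 0.24, 0, 0, 0, 0, 40, 1, 0.24, 0, 0, 0, 0, 40, 1, 0.24, 0, 0, 0, 0, 40, 1, 0.24, 0, 0, 0, 0, 40, 1, 0.24, 0, 0, 0, 0, 40, 0.8, 0.2, 0, 0, 0, 0, 40]'

```text
time_s: 20.9
position: [0.4486, 0.0244, 0.1779]
tool_rot: [-2.076, -2.353, 0.004]
force: [0.2, 0.7, -3.0]
width: 0.0496
gripper_force: 37.1
```

Call:
step_arm --series '[0.5, 0.12, 0, 0, 0, 0, 40, 0.2, 0.06, 0, 0, 0, 0, 40, 0, 0, 0, 0, 0, 0, 40, 0, 0, 0, 0, 0, 0, 40, 0, 0, 0, 0, 0, 0, 40]'

```text
time_s: 21.32
position: [0.452, 0.0398, 0.1798]
tool_rot: [-2.08, -2.353, 0.002]
force: [-0.0, 0.1, -0.9]
width: 0.0495
gripper_force: 37.1
```

```bash
python3 -c "
from h import *
plan([.4521,.0415,.082],7)
grab_frame('scene'); print([(np.round(r['centre'],3),r['score']) for r in mark_of('scene','solvent_bottle')[:2]])"
```

```text
pos [0.452  0.0398 0.1798] t 21.32 F [-0.   0.1 -0.9] w 0.0495
dp mm [ 1.6  0.4 97.8] rows 5 unit/row [0.013 0.003 0.782] | turn units [-0.012  0.001  0.008]
[(array([0.359, 0.093, 0.002]), 0.73), (array([0.446, 0.044, 0.109]), 0.6)]
```

Call:
step_arm --series '[0.04, 0.01, 0.5, 0, 0, 0, 40, 0, 0, 0.8, 0, 0, 0, 40, 0, 0, 0.9, 0, 0, 0, 40, 0, 0, 0.9, 0, 0, 0, 40, 0, 0, 0.5, 0, 0, 0, 40, 0, 0, 0.2, 0, 0, 0, 40, 0, 0, 0, 0, 0, 0, 40, 0, 0, 0, 0, 0, 0, 40]'

```text
time_s: 22.08
position: [0.4527, 0.0414, 0.0857]
tool_rot: [2.08, 2.354, 0.0]
force: [0.5, -0.5, -2.4]
width: 0.0495
gripper_force: 37.1
```

Call:
step_arm --series '[0, 0, 0.06, 0, 0, 0, 40, 0, 0, 0, 0, 0, 0, 40, 0, 0, 0.06, 0, 0, 0, 40, 0, 0, 0, 0, 0, 0, 40]'

```text
time_s: 22.42
position: [0.4529, 0.0415, 0.083]
tool_rot: [2.079, 2.354, 0.001]
force: [-0.3, 0.4, -2.7]
width: 0.0496
gripper_force: 37.1
```

Call:
step_arm --series '[0, 0, 0.06, 0, 0, 0, 40, 0, 0, 0, 0, 0, 0, 40]'

```text
time_s: 22.58
position: [0.4525, 0.0416, 0.081]
tool_rot: [-2.079, -2.355, 0.0]
force: [0.1, 0.3, -1.9]
width: 0.0498
gripper_force: 37.1
```

Call:
step_arm --series '[0, 0, 0.06, 0, 0, 0, 40, 0, 0, 0, 0, 0, 0, 40]'

```text
time_s: 22.75
position: [0.4528, 0.0415, 0.0798]
tool_rot: [2.079, 2.355, 0.0]
force: [-0.3, 0.2, -0.1]
width: 0.0497
gripper_force: 37.2
```

Call:
step_arm --series '[0, 0, 0.05, 0, 0, 0, 40, 0, 0, 0, 0, 0, 0, 40]'

```text
time_s: 22.92
position: [0.4529, 0.0415, 0.0797]
tool_rot: [-2.079, -2.355, 0.0]
force: [-4.4, 0.4, 7.8]
width: 0.0496
gripper_force: 38.3
```

Call:
step_arm --series '[0, 0, -0.05, 0, 0, 0, 68, 0, 0, 0, 0, 0, 0, 68, 0, 0, 0, 0, 0, 0, 68, 0, 0, 0, 0, 0, 0, 68, 0, 0, -0.3, 0, 0, 0, 68, 0, 0, -0.8, 0, 0, 0, 68, 0, 0, -1, 0, 0, 0, 68, 0, 0, -1, 0, 0, 0, 68]'

```text
time_s: 23.58
position: [0.452, 0.0416, 0.1577]
tool_rot: [-2.079, -2.354, 0.001]
force: [1.1, 0.2, 0.5]
width: 0.0679
gripper_force: 0.0
```

Call:
step_arm --series '[0, 0, -1, 0, 0, 0, 60, 0, 0, -1, 0, 0, 0, 40, -0.6, 0, -0.5, 0, 0, 0, 40, -1, 0, 0, 0, 0, 0, 40, -1, 0, 0, 0, 0, 0, 40, -0.9, 0, 0, 0, 0, 0, 40, -0.6, 0, 0, 0, 0, 0, 40, 0, 0, 0, 0, 0, 0, 40]'

```text
time_s: 24.25
position: [0.4655, -0.0623, 0.2202]
tool_rot: [2.083, 2.351, -0.001]
force: [-0.5, 0.8, 0.6]
width: 0.04
gripper_force: 0.0
```

```bash
python3 - <<'E'
from h import *
plan([.4634,-.0615,.12],7); plan([.4634,-.0615,.054],7)
ci,T=pose("top"); im,d=grab_frame("top"); P=cloud(ci,T,d)
for n,xy,z in [("solv",(.4525,.043),.125),("adh",(.4427,.12),.085)]:
    m=(P[...,2]>z)&(P[...,2]<z+.02)&(np.hypot(P[...,0]-xy[0],P[...,1]-xy[1])<.03); print(n,m.sum(),P[m].mean(0).round(4) if m.any() else 0)
cv2.imwrite("pics/t3.png",im)
E
```

```text
pos [ 0.4655 -0.0623  0.2202] t 24.25 F [-0.5  0.8  0.6] w 0.04
dp mm [  1.2  -2.  100.2] rows 5 unit/row [ 0.01  -0.016  0.801] | turn units [ 0.004  0.009 -0.011]
pos [ 0.4655 -0.0623  0.2202] t 24.25 F [-0.5  0.8  0.6] w 0.04
dp mm [  1.3  -2.  166.2] rows 7 unit/row [ 0.007 -0.012  0.949] | turn units [ 0.004  0.009 -0.011]
solv 72 [0.4513 0.0426 0.1344]
adh 39 [0.4425 0.1195 0.0959]
```

Call:
step_arm --series '[0.05, -0.06, 0.8, 0, 0, 0, 40, 0, 0, 1, 0, 0, 0, 40, 0, 0, 1, 0, 0, 0, 40, 0, 0, 1, 0, 0, 0, 40, 0, 0, 1, 0, 0, 0, 40, 0, 0, 0.9, 0, 0, 0, 40, 0, 0, 0.6, 0, 0, 0, 40, 0, 0, 0.3, 0, 0, 0, 40]'

```text
time_s: 24.97
position: [0.4618, -0.0576, 0.0521]
tool_rot: [-2.076, -2.353, 0.002]
force: [-0.7, 0.3, 0.5]
width: 0.0396
gripper_force: 0.0
```

Call:
step_arm --series '[0, 0, 0, 0, 0, 0, 40, 0, 0, 0, 0, 0, 0, 5, 0, 0, 0, 0, 0, 0, 5, 0, 0, 0, 0, 0, 0, 5, 0, 0, 0, 0, 0, 0, 5, 0, 0, 0, 0, 0, 0, 5, 0, 0, 0, 0, 0, 0, 5]' --force 30

```text
time_s: 25.55
position: [0.4635, -0.0592, 0.0562]
tool_rot: [-2.079, -2.354, 0.001]
force: [-4.7, 1.1, 3.5]
width: 0.0138
gripper_force: 30.6
```

Call:
step_arm --series '[0.2, 0, 0, 0, 0, 0, 5, 0.2, 0, 0, 0, 0, 0, 5, 0.2, 0, 0, 0, 0, 0, 5, 0.2, 0, 0, 0, 0, 0, 5, 0, 0, 0, 0, 0, 0, 5]'

```text
time_s: 25.97
position: [0.4612, -0.0394, 0.0562]
tool_rot: [2.078, 2.355, -0.002]
force: [-4.6, -0.8, 4.9]
width: 0.0134
gripper_force: 30.7
```

Call:
step_arm --series '[0.08, 0, 0, 0, 0, 0, 5, 0, 0, 0, 0, 0, 0, 5]'

```text
time_s: 26.13
position: [0.461, -0.0379, 0.0562]
tool_rot: [2.079, 2.354, -0.002]
force: [-5.1, -2.3, 4.4]
width: 0.0134
gripper_force: 30.7
```

Call:
step_arm --series '[0.06, 0, 0, 0, 0, 0, 5, 0, 0, 0, 0, 0, 0, 5]'

```text
time_s: 26.3
position: [0.4609, -0.0366, 0.0562]
tool_rot: [2.079, 2.354, -0.002]
force: [-4.8, -3.2, 4.5]
width: 0.0135
gripper_force: 30.6
```

Call:
step_arm --series '[0.06, 0, 0, 0, 0, 0, 5, 0, 0, 0, 0, 0, 0, 5]'

```text
time_s: 26.47
position: [0.4607, -0.0354, 0.0562]
tool_rot: [2.078, 2.354, -0.003]
force: [-5.0, -4.5, 4.2]
width: 0.0133
gripper_force: 30.5
```

Call:
step_arm --series '[0.06, 0, 0, 0, 0, 0, 5, 0, 0, 0, 0, 0, 0, 5]'

```text
time_s: 26.63
position: [0.4607, -0.0354, 0.0562]
tool_rot: [2.076, 2.352, -0.007]
force: [-3.9, -10.8, 1.7]
width: 0.0136
gripper_force: 30.3
```

Call:
step_arm --series '[0.06, 0, 0, 0, 0, 0, 5, 0, 0, 0, 0, 0, 0, 5]'

```text
time_s: 26.8
position: [0.4608, -0.0353, 0.0562]
tool_rot: [2.074, 2.35, -0.01]
force: [-3.8, -16.3, -0.2]
width: 0.0131
gripper_force: 30.0
```

Call:
step_arm --series '[0, 0, 0, 0, 0, 0, 40, 0, 0, 0, 0, 0, 0, 40, 0, 0, 0, 0, 0, 0, 40, 0, 0, 0, 0, 0, 0, 40, -0.08, 0, -0.2, 0, 0, 0, 40, -0.1, 0, -0.8, 0, 0, 0, 40, -0.2, 0, -1, 0, 0, 0, 40, -0.3, 0, -1, 0, 0, 0, 40]'

```text
time_s: 27.47
position: [0.4616, -0.0478, 0.1301]
tool_rot: [-2.077, -2.355, 0.001]
force: [1.1, 0.7, -0.3]
width: 0.0398
gripper_force: 0.0
```

Call:
step_arm --series '[-0.5, 0, -1, 0, 0, 0, 40, -0.8, 0, -1, 0, 0, 0, 40, -1, 0, -1, 0, 0, 0, 40, -1, 0, -0.5, 0, 0, 0, 40, -1, 0, 0, 0, 0, 0, 40, -0.5, 0, 0, 0, 0, 0, 40, 0, 0, 0, 0, 0, 0, 40, 0, 0, 0, 0, 0, 0, 40]'

```text
time_s: 28.13
position: [0.4766, -0.1669, 0.2162]
tool_rot: [-2.079, -2.352, -0.0]
force: [-0.2, 0.5, 0.5]
width: 0.0399
gripper_force: 0.0
```

```bash
python3 - <<'E'
from h import *
plan([.4634,-.0615,.2],7)
ci,T=pose("wrist"); im,d=grab_frame("wrist"); P=cloud(ci,T,d)
for n,xy,zr in [("solv",(.4513,.0426),(.128,.145)),("adh",(.4425,.12),(.088,.105)),("knob",(.462,-.038),(.07,.085))]:
    m=(np.hypot(P[...,0]-xy[0],P[...,1]-xy[1])<.035)&(P[...,2]>zr[0])&(P[...,2]<zr[1]); Q=P[m]
    if len(Q): r=cv2.minAreaRect((Q[:,:2]*1000).astype(np.float32)); print(n,len(Q),np.round(np.median(Q,0),4),np.round(r[0],1),np.round(r[1],1))
cv2.imwrite("pics/w3.png",im)
E
```

```text
pos [ 0.4766 -0.1669  0.2162] t 28.13 F [-0.2  0.5  0.5] w 0.0399
dp mm [ 1.062e+02 -1.000e-01  1.640e+01] rows 5 unit/row [ 0.85  -0.001  0.131] | turn units [-0.012 -0.015  0.008]
knob 343 [ 0.4616 -0.0392  0.076 ] [461.6 -38.5] [12.9 16.5]
```

View pics/w3.png

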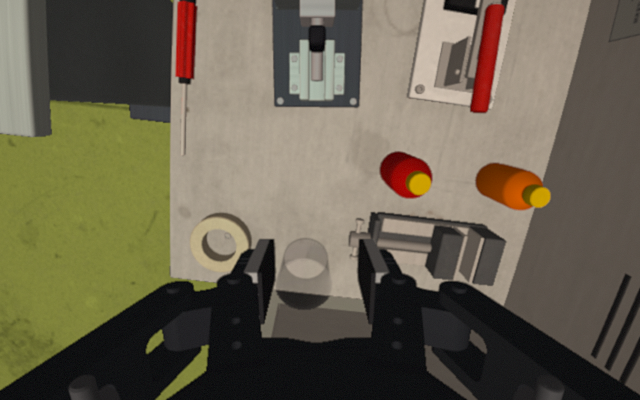

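```bash
python3 - <<'E'
from h import *
ci,T=pose("top"); im,d=grab_frame("top"); P=cloud(ci,T,d); P0=np.load("top.npz")["P"]
def top(P,xy,z,r=.02):
    m=(P[...,2]>z)&(P[...,2]<z+.02)&(np.hypot(P[...,0]-xy[0],P[...,1]-xy[1])<r); return m.sum(),P[m].mean(0).round(4)
print("solv",top(P,(.4513,.0426),.125),"adh",top(P,(.4425,.12),.085))
for n,xy,z in [("vial_a",(.511,.114),.036),("vial_c",(.358,.093),.04),("pot",(.4285,.21),.028),("red",(.562,-.146),.075)]: print(n,top(P0,xy,z,.035),top(P,xy,z,.035))
print(sign_off())
E
```

```text
solv (np.int64(71), array([0.4512, 0.0426, 0.1348])) adh (np.int64(40), array([0.4425, 0.1195, 0.0947]))
vial_a (np.int64(34), array([0.5125, 0.1131, 0.0448])) (np.int64(35), array([0.5124, 0.1128, 0.0443]))
vial_c (np.int64(45), array([0.3595, 0.0897, 0.0501])) (np.int64(45), array([0.3595, 0.0898, 0.0498]))
pot (np.int64(256), array([0.4297, 0.2086, 0.0362])) (np.int64(257), array([0.4299, 0.2085, 0.0362]))
red (np.int64(41), array([ 0.5644, -0.1472,  0.0852])) (np.int64(41), array([ 0.5645, -0.1472,  0.0849]))
the job is handed in; nothing more can be done
None
```

The job is handed in at about 28 s on the robot's clock: each bottle stands upright in the other's bay, the bolt is home against its stop, and the two vials, grease pot and red bottle I checked had not moved.

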